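Set the stone-setting board and hang its template

TASK

Get the black ribbed board ready for stone setting: swivel and tilt it on its stand so that it slopes at 35 degrees, its steel bar at the high side and running parallel to the long edges of the white pad, and let go of it. Then take the aluminium template from the pad and hang it over the middle of that bar, its lip hooked down behind the bar and bearing against it, with the plate lying flat on the sloping board. Leave the jar, the rubber block and the screwdriver where they are.

Things in the scene. Friction and masses are not known exactly. Their poses are not given: they have to be found in the camera images.
- board (a joint): tilt of the black ribbed board (rad): 0 = level, 0.611 = 35 degrees, up to 1.1; growing raises the bar side. Friction hinge (about 0.6 N m), stays where left. The hinge line is level, through the board's middle. Board 150 mm up the slope x 180 mm wide x 8 mm thick, faces 4 mm to each side of the hinge line.
- turntable (a joint): swivel of the board about the upright axis of its round steel stand (rad, anticlockwise seen from above, -1.1 to 1.1, 0 = in line with the stand). Friction about 0.5 N m, stays where it is left. The axis goes through board_hinge.
- board_hinge (a point): middle of the tilt hinge, on the swivel axis, 94 mm above the table. Axes turn with the board: x up the slope towards the bar (roughly towards the robot), y along the hinge, z out of the ribbed face.
- board_bar (a point): middle of the axis of the round steel bar (10 mm diameter, 200 mm long) at the board's high edge, 115 mm from the hinge line and 1 mm below the board's mid-plane: its top is flush with the ribbed face. A 35 mm gap separates it from the board's edge, bridged by side arms 186 mm apart. Axes as board_hinge.
- pad: white rigid work pad fixed to the bench, 160 mm (x) x 220 mm (y, the long edges) x 30 mm high; origin under its centre, its x axis towards the robot (within 15 degrees).
- template: loose aluminium template, 0.1 to 0.2 kg: plate 120 (x) x 100 (y) x 4 mm with small round cells; origin at the centre of its underside. Grip fin at the centre: 12 mm thick (x), 44 mm long (y), top 40 mm above the underside. At the +x edge a lip 4 mm thick, 70 mm wide reaches 16 mm below the underside. Starts flat on the pad, lip beyond the pad's edge nearest the robot.
- template_lip (a point): on the template: middle of the lip's inner face where it meets the plate's underside, 56 mm from the origin along x. Axes as the template.
- jar: glass jar with orange cap, 52 mm diameter, 55 mm high, standing on the bench; origin under its centre. To be left alone.
- block: dark rubber block 30 x 45 x 14 mm lying on the pad; origin under its centre. To be left alone.
- driver: screwdriver 130 mm long lying on the bench between stand and pad, along its x axis. To be left alone.
There are look-alikes about, which are no part of the job. Several things have the shape of the template; the one meant has the colours described above.

How it is judged (in metres and radians):
On the way, in this order (a step that is already met when the one before it is completed fails the run):
1. board set: slope 35 degrees and bar parallel to the pad's long edges, each within 5 degrees, and let go (value of joint board between 0.524 and 0.698 rad and angle between the y axis of board_bar and the y axis of pad, either way round below 0.087 rad and contact force between the fingers and anything else below 0.3 N), for 0.2 s.
2. template hung over the bar, lip behind it and against it, plate flat on the board (x of template_lip in the frame of board_bar between 0.002 and 0.01 m and y of template_lip in the frame of board_bar between -0.03 and 0.03 m and z of template_lip in the frame of board_bar between 0.001 and 0.009 m and angle between the z axis of template and the z axis of board_bar, either way round below 0.09 rad and angle between the y axis of template and the y axis of board_bar, either way round below 0.12 rad), for 0.2 s.
At the end, for the whole second after the job is handed in: Board slope 35 degrees and bar parallel to the pad's long edges, each within 5 degrees; template at rest on the board (5 degrees of flat, 7 of square, 4 mm of touching), lip behind the bar with at most 5 mm gap, within 30 mm of the bar's middle; bystanders in place (all of step 2 and value of joint board between 0.524 and 0.698 rad and angle between the y axis of board_bar and the y axis of pad, either way round below 0.087 rad and linear speed of template below 0.01 m/s).
It fails at once if the jar was moved by more than 20 mm (distance of jar from where it was at the start of the episode above 0.02 m).
It fails at once if the rubber block was moved by more than 20 mm (distance of block from where it was at the start of the episode above 0.02 m).
It fails at once if the screwdriver was moved by more than 20 mm (distance of driver from where it was at the start of the episode above 0.02 m).
It also fails if it takes over 56 s, if anything falls off the work surface, if the arm or the gripper's body presses on something with over 40 N, if the wrist force passes 120 N, or if a joint passes its speed limit or range.

ROBOT

A 6-joint arm with a two-finger parallel gripper is mounted at the origin on the work surface. World frame = base frame: x ahead of the robot, y to its left, z up, the work surface at z = 0. Lengths are in mm, angles in rad, forces in N, time in s.
With the tool pointing down it reaches from about 275 to 750 mm from the base axis. Payload 10.2 kg.
Tool frame: the origin (TCP) lies at the very end of the fingers, on their centre line; the grasp point (between the pads) lies 19 mm behind it; x points along the fingers, y is the direction in which the jaws open and shut, and the axes are right-handed (so a half turn about x gives the same grasp; the last joint's range is limited). The gripper opens to 85 mm and grips with 20 to 120 N. Pads are 22 mm wide; open, the fingers measure 114 mm over their backs; the gripper's body (76 mm by 85 mm) begins 54 mm behind the grasp point. The pads swing forward as they close: fully open they stand 13 mm farther back than shut.
Start: joints at [-1.45, 0.313, 1.498, -0, 1.331, -0.223], TCP at [176.948, -494.288, 231.294] pointing down, gripper open.
Joint ranges: [-2.94, 2.94], [-0.97, 2.17], [0.19, 2.56], [-1.23, 4.37], [0.02, 3.11], [-2.88, 2.88]. Speed limits (rad/s): [2.39, 2.39, 3.01, 3.14, 3.14, 3.14].

INTERFACE

Orientations are given as a unit quaternion [w, x, y, z].
In Python, from rig import ctrl, viewer, finish_job gives the robot as it stands.
- The arm moves only by the tool carry_out, never from a script. Its argument "targets" is a list of rows, each an object of numbers: "x", "y", "z": the shift along the world's x, y, z in m; "ax", "ay", "az": the turn, a rotation vector about the world's x, y, z in rad; "hand": the opening, from -1 (shut) to 1 (fully open). A call has 1 to 5 rows; each row is the pose to reach, as a shift and turn from the pose commanded when the call began; what a row does not reach only later rows make up. A row lasts 1/8 s, in which the tool goes at most 62.5 mm and 10.7 degrees, less where a joint would pass 70% of its speed; a pose out of reach is approached as far as the arm can. A call with a gripper value outside its range is refused whole. The fingers move at their own pace and stop on an object; "grip_force" is the grip in N (left out, the last holds). Time passes only in rows, so rows that repeat a pose let the fingers close. It gives the time, the measured TCP pose, the force and the opening at its end, in the units of the state.
- ctrl.sense(): the state, without advancing time (a new reading comes with each control period).
- viewer.capture(name): name is "scene" or "top" or "wrist"; returns the picture (480x640x3 uint8, blue, green, red); there is no depth.
- viewer.camera_info(name): a dict with "fx", "fy", "cx", "cy" (pixels), "R" (3x3) and "t" (3): a world point X has camera coordinates R X + t. Camera axes: x right, y down, z forward; pixel columns grow to the right and rows downward; lengths in mm; the calibration is good to about 2 mm. A picture is of the moment at which its call begins: read the wrist's pose just before it. camera_info takes no time and is no camera call; for the wrist camera it gives the pose at the moment of the call.
- finish_job(): hands the job in, once; it reports no verdict.
The state is a dict: "time_s": time; "joints": joint angles; "dq": joint speeds; "tau": joint torques, N m; "eef_pos": TCP position; "ee_rot": TCP orientation; "force": force on the tool from outside, world axes, zero at the start; "wrist_torque": the same for the moment, N m; "grip_width": opening from 0.0 (shut) to 1.0 (fully open).
Only numpy, scipy, OpenCV 4.12 (cv2) and the standard library are available. Lean on these libraries where they do the work, as an engineer would, in place of code of your own. Each camera call takes 0.05 s, during which the arm holds its last target. There are 200 camera calls.

## Working session

There is one attempt and no reset: what is moved stays moved. The work goes in short steps, Python scripts to look and compute and a tool call to move; the robot and the scene stay as the last step left them, time stands still between calls to the robot, and variables do not carry over. Pictures are saved under pics/ and viewed, about 8 in all and at most 12, crops included, and the job is handed in when it is done.

Besides the shell and the picture viewer there is one more tool, called as name(argument=value, ...) on one line, values as JSON. carry_out: Moves the arm, as the interface text tells. Its arguments: {"type":"object","properties":{"targets":{"type":"array"},"grip_force":{"type":"number"}},"required":["targets"]}

```bash
mkdir -p pics; ls; python3 - <<'E'
from rig import ctrl, viewer
import cv2, numpy as np
print(ctrl.sense())
for n in ("scene","top"):
    im=viewer.capture(n); cv2.imwrite(f"pics/{n}0.png",im)
    print(n,{k:np.round(v,4).tolist() for k,v in viewer.camera_info(n).items()})
E
```

```text
pics
{'time_s': 0.0, 'joints': array([-1.45041313e+00,  3.13431558e-01,  1.49844677e+00,  5.48110192e-05,
        1.33101180e+00, -2.23419819e-01]), 'dq': array([-0.00131552, -0.00086939, -0.00047595,  0.00050754,  0.0012881 ,
        0.00179345]), 'tau': array([-2.04848066e-04, -4.12262249e+01, -2.59740901e+01, -2.14101678e-04,
        4.10959430e-03,  2.33739718e-05]), 'eef_pos': array([ 176.92146169, -494.01388612,  230.74087307]), 'ee_rot': array([ 0.12049324,  0.696728  ,  0.12140753, -0.69664316]), 'force': array([-0.17825536,  0.72641409, -0.439949  ]), 'wrist_torque': array([-0.00347776, -0.03538488,  0.01307066]), 'grip_width': 1.0013376683459667}
scene {'fx': 461.7768, 'fy': 461.7768, 'cx': 320.6738, 'cy': 238.9501, 'R': [[-0.5479, 0.8365, 0.0043], [0.4661, 0.3095, -0.8288], [-0.6947, -0.4521, -0.5595]], 't': [258.1751, -212.0853, 1466.3375]}
top {'fx': 546.194, 'fy': 546.194, 'cx': 321.4025, 'cy': 234.1717, 'R': [[-0.0169, -0.9998, 0.0084], [-0.9907, 0.0156, -0.1355], [0.1353, -0.0106, -0.9907]], 't': [104.9235, 601.583, 1135.7467]}
```

View pics/scene0.png

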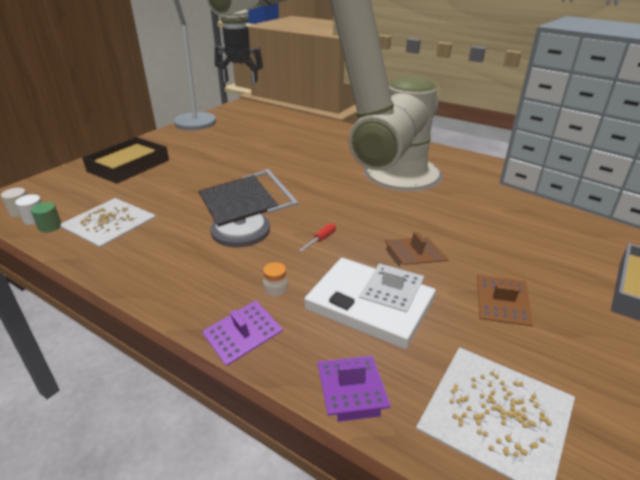

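View pics/top0.png

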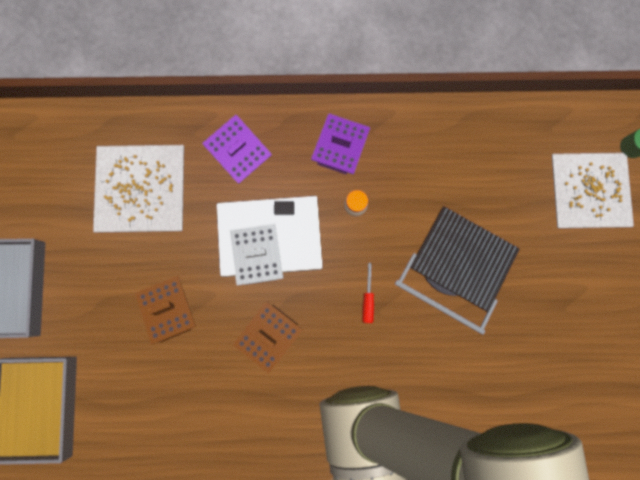

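The scene view shows the board at about (240,200) with its bar on the robot side at (267,172)-(296,205). In the top view the pad is at (270,235), the aluminium template at (257,254), the jar at (357,202), the driver at (368,295) and the bar at (398,284)-(483,331). Next I measure by colour masks and enlarge the bar regions.

```bash
cat > h.py <<'E'
import numpy as np, cv2
from rig import ctrl, viewer
def info(n):
    c=viewer.camera_info(n); return {k:np.array(v,float) for k,v in c.items()}
def ray(c,p):
    d=np.array([(p[0]-c['cx'])/c['fx'],(p[1]-c['cy'])/c['fy'],1.]); R=c['R']
    o=-R.T@c['t']; d=R.T@d; return o,d/np.linalg.norm(d)
def onz(c,p,z):
    o,d=ray(c,p); return o+d*(z-o[2])/d[2]
def tri(c1,p1,c2,p2):
    o1,d1=ray(c1,p1);o2,d2=ray(c2,p2)
    s=np.linalg.lstsq(np.c_[d1,-d2],o2-o1,rcond=None)[0]
    a,b=o1+s[0]*d1,o2+s[1]*d2
    return (a+b)/2,np.linalg.norm(a-b)
def proj(c,X):
    q=c['R']@X+c['t']; return np.array([c['fx']*q[0]/q[2]+c['cx'],c['fy']*q[1]/q[2]+c['cy']])
def zoom(im,x,y,w,h,s):
    return cv2.resize(im[y:y+h,x:x+w],None,fx=s,fy=s,interpolation=cv2.INTER_CUBIC)
E
python3 - <<'E'
from h import *
t=cv2.imread("pics/top0.png"); s=cv2.imread("pics/scene0.png"); c=info("top"); cs=info("scene")
hsv=cv2.cvtColor(t,cv2.COLOR_BGR2HSV)
m=((hsv[...,1]<40)&(hsv[...,2]>120)).astype(np.uint8); roi=np.zeros_like(m); roi[190:290,210:328]=1; m*=roi
cnt=max(cv2.findContours(m,0,2)[0],key=cv2.contourArea)
w=((hsv[...,1]<40)&(hsv[...,2]>222)).astype(np.uint8)*roi
print("white sat levels pad/template",t[260,300],t[210,250],t[237,262],t[270,262])
def edge(x): pass
r=cv2.minAreaRect(max(cv2.findContours(w,0,2)[0],key=cv2.contourArea)); print("pad rect",r)
P=np.array([onz(c,p,30) for p in cv2.boxPoints(r)]); print(P.round(1), np.linalg.norm(P-np.roll(P,-1,0),axis=1))
for n,lo,hi,z in (("jar",(8,200,180),(18,255,255),55),("driver",(0,200,120),(5,255,255),10)):
    mm=cv2.inRange(hsv,lo,hi); k=max(cv2.findContours(mm,0,2)[0],key=cv2.contourArea); (u,v),_=cv2.minEnclosingCircle(k); print(n,(u,v),onz(c,(u,v),z).round(1))
a=zoom(t,385,195,145,145,4); b=zoom(s,190,150,115,100,4)
cv2.imwrite("pics/z1.png",cv2.resize(np.hstack([a[:400,:],b[:400,:]]),(800,int(400*800/(580+460)))))
cv2.imwrite("pics/z1.png",np.vstack([zoom(t,385,195,145,145,4)[:580,:580]]))
g=zoom(t,210,190,120,100,4); q=zoom(s,190,150,115,100,4)
H=np.zeros((580,800,3),np.uint8)
cv2.imwrite("pics/z2.png",np.vstack([np.hstack([g[:400],np.zeros((400,0,3),np.uint8)])]))
cv2.imwrite("pics/z3.png",q)
E
```

```text
white sat levels pad/template [239 238 237] [239 237 237] [149 144 144] [206 203 202]
pad rect ((268.33270263671875, 235.39144897460938), (71.05397033691406, 100.07686614990234), 85.66769409179688)
[[675.4 324.7  30. ]
 [688.9 106.4  30. ]
 [533.2  97.2  30. ]
 [520.4 311.8  30. ]] [218.78257997 156.02055067 214.9643229  155.52546102]
jar (356.80596923828125, 200.1492462158203) [673.7  18.   55. ]
driver (368.5, 307.5) [445.1  -4.8  10. ]
```

View pics/z1.png

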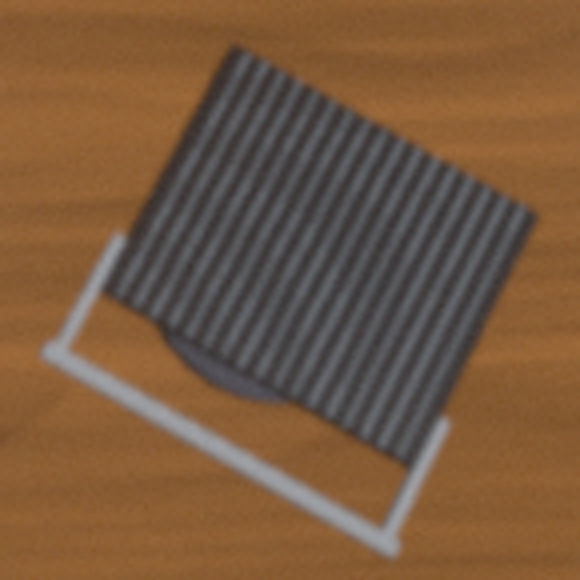

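View pics/z2.png

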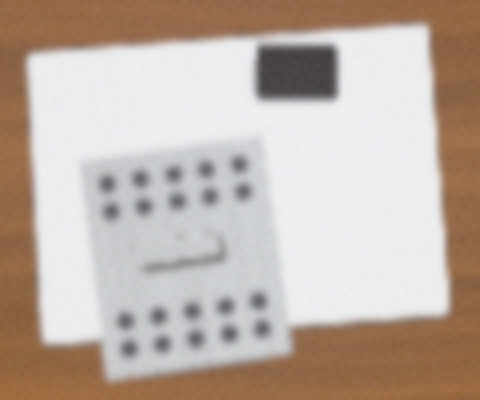

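View pics/z3.png

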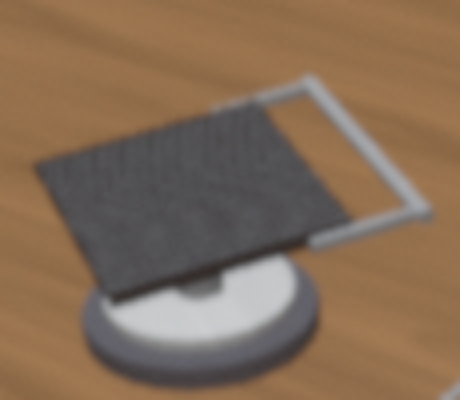

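The top crop shows the bar ends at (46,351) and (396,550) and the board corners at (237,45), (536,213), (411,467), (107,290). In the scene crop the bar ends are at (430,212) and (310,80), and the board corners at (115,302), (38,162), (262,100), (350,222). In the pad crop the template corners are at (80,160), (262,135), (293,352), (108,381), and the block is at (297,72).

```bash
python3 - <<'E'
from h import *
c=info("top"); cs=info("scene")
f=lambda p,x,y:(x+(p[0]+.5)/4-.5,y+(p[1]+.5)/4-.5)
names=["bar+y","bar-y","far+y","far-y","near-y","near+y"]
T=[(48,352),(394,549),(237,45),(536,213),(411,467),(107,290)]
S=[(428,211),(311,81),(115,300),(38,163),(262,100),(350,222)]
P={}
for n,a,b in zip(names,T,S):
    P[n],e=tri(c,f(a,385,195),cs,f(b,190,150)); print(n,P[n].round(1),"res",round(e,1))
print("bar len",np.linalg.norm(P["bar+y"]-P["bar-y"]),"sides",[round(np.linalg.norm(P[a]-P[b]),1) for a,b in(("far+y","far-y"),("far-y","near-y"),("near-y","near+y"),("near+y","far+y"))])
hc=sum(P[n] for n in names[2:])/4; bm=(P["bar+y"]+P["bar-y"])/2; print("board mid",hc.round(1),"bar mid",bm.round(1),"dist",np.linalg.norm(bm-hc),"tilt",np.degrees(np.arctan2(bm[2]-hc[2],np.linalg.norm((bm-hc)[:2]))), "tilt corners",[np.degrees(np.arcsin((P[a]-P[b])[2]/150)) for a,b in(("near+y","far+y"),("near-y","far-y"))])
yd=P["bar+y"]-P["bar-y"]; print("bar y dir deg from +y",np.degrees(np.arctan2(-yd[0],yd[1])))
Q=np.array([onz(c,f(p,210,190),30) for p in [(28,52),(428,25),(449,315),(43,343)]]); print("pad",Q.round(1),Q.mean(0).round(1))
for a,b in((0,1),(3,2)): d=Q[a]-Q[b]; print("pad y dir",np.degrees(np.arctan2(-d[0],d[1])),np.linalg.norm(d))
for a,b in((0,3),(1,2)): d=Q[a]-Q[b]; print("pad from x",np.degrees(np.arctan2(d[1],d[0])),np.linalg.norm(d))
G=np.array([onz(c,f(p,210,190),34) for p in [(80,160),(262,135),(293,352),(108,381)]]); print("tmpl",G.round(1),G.mean(0).round(1),np.linalg.norm(G-np.roll(G,-1,0),axis=1))
d=G[0]+G[1]-G[2]-G[3]; print("tmpl -xaxis deg",np.degrees(np.arctan2(d[1],d[0])))
d=G[0]+G[3]-G[2]-G[1]; print("tmpl y dir",np.degrees(np.arctan2(-d[0],d[1])))
print("wrist",{k:v.round(3).tolist() for k,v in info("wrist").items()})
E
```

```text
bar+y [493.6 -53.8 105.6] res 0.2
bar-y [ 392.9 -222.6  104.9] res 0.6
far+y [ 650.9 -158.9   89.9] res 3.1
far-y [ 560.9 -309.1   92.1] res 1.3
near-y [ 432.7 -232.8  104.5] res 2.2
near+y [525.1 -86.1 102.7] res 2.0
bar len 196.55382811584005 sides [np.float64(175.0), np.float64(149.7), np.float64(173.4), np.float64(145.9)]
board mid [ 542.4 -196.7   97.3] bar mid [ 443.2 -138.2  105.3] dist 115.42300611882378 tilt 3.9487201258895643 tilt corners [np.float64(4.891256620480513), np.float64(4.734387411110094)]
bar y dir deg from +y -30.80356003867473
pad [[677.9 322.9  30. ]
 [689.6 104.   30. ]
 [530.3  95.2  30. ]
 [518.8 313.4  30. ]] [604.1 208.9  30. ]
pad y dir 3.064701495930099 219.1792575564773
pad y dir 3.0124626452369254 218.49966564634312
pad from x 3.4064045952166286 159.37631715233738
pad from x 3.161936752351671 159.5729274922051
tmpl [[617.2 293.5  34. ]
 [629.3 195.   34. ]
 [511.5 179.1  34. ]
 [497.7 277.9  34. ]] [563.9 236.4  34. ] [ 99.24598667 118.88074689  99.78150628 120.50195768]
tmpl -xaxis deg 7.574206872874775
tmpl y dir 7.503645756488097
wrist {'fx': 397.556, 'fy': 397.556, 'cx': 319.104, 'cy': 235.977, 'R': [[0.337, -0.942, -0.001], [-0.897, -0.321, 0.306], [-0.288, -0.102, -0.952]], 't': [-524.151, -38.653, 378.342]}
```

carry_out(targets=[{"x":0.05,"y":0.067,"z":-0.005,"az":0.14,"hand":-0.3},{"x":0.1,"y":0.134,"z":-0.01,"az":0.28,"hand":-0.3},{"x":0.15,"y":0.2,"z":-0.02,"az":0.42,"hand":-0.3},{"x":0.2,"y":0.267,"z":-0.025,"az":0.56,"hand":-0.3},{"x":0.267,"y":0.356,"z":-0.03,"az":0.69,"hand":-0.3}])

```text
invalid input at $.targets[0]: expected keys x, y, z, ax, ay, az, hand
```

carry_out(targets=[{"x":0.05,"y":0.067,"z":-0.005,"ax":0,"ay":0,"az":0.14,"hand":-0.3},{"x":0.1,"y":0.134,"z":-0.01,"ax":0,"ay":0,"az":0.28,"hand":-0.3},{"x":0.15,"y":0.2,"z":-0.02,"ax":0,"ay":0,"az":0.42,"hand":-0.3},{"x":0.2,"y":0.267,"z":-0.025,"ax":0,"ay":0,"az":0.56,"hand":-0.3},{"x":0.267,"y":0.356,"z":-0.03,"ax":0,"ay":0,"az":0.69,"hand":-0.3}])

```text
time_s: 0.72
eef_pos: [364.6, -243.0, 208.9]
ee_rot: [0.351, 0.614, 0.351, -0.614]
force: [0.8, -0.5, 0.1]
grip_width: 0.349
```

carry_out(targets=[{"x":0.04,"y":0.053,"z":-0.01,"ax":0,"ay":0,"az":0,"hand":-0.3},{"x":0.079,"y":0.105,"z":-0.03,"ax":0,"ay":0,"az":-0.005,"hand":-0.3},{"x":0.079,"y":0.105,"z":-0.06,"ax":0,"ay":0,"az":-0.005,"hand":-0.3},{"x":0.079,"y":0.105,"z":-0.06,"ax":0,"ay":0,"az":-0.005,"hand":-0.3}])

```text
time_s: 1.23
eef_pos: [442.0, -138.7, 147.5]
ee_rot: [-0.347, -0.614, -0.35, 0.616]
force: [0.5, -0.2, 0.0]
grip_width: 0.348
```

```bash
python3 - <<'E'
from h import *
print(ctrl.sense()['eef_pos'],ctrl.sense()['joints'])
c=info("wrist"); im=viewer.capture("wrist"); cv2.imwrite("pics/w1.png",im)
print([proj(c,np.array(p)).round().tolist() for p in ((444,-138,102),(493.6,-53.8,102),(392.9,-222.6,102),(443,-138,83))])
E
```

```text
[ 442.04546098 -138.65149978  147.48313529] [-5.57662672e-01  2.70514151e-01  1.79020349e+00 -5.57725205e-05
  1.08568568e+00 -1.73596666e-02]
[[323.0, 269.0], [321.0, 58.0], [322.0, 426.0], [321.0, 256.0]]
```

View pics/w1.png

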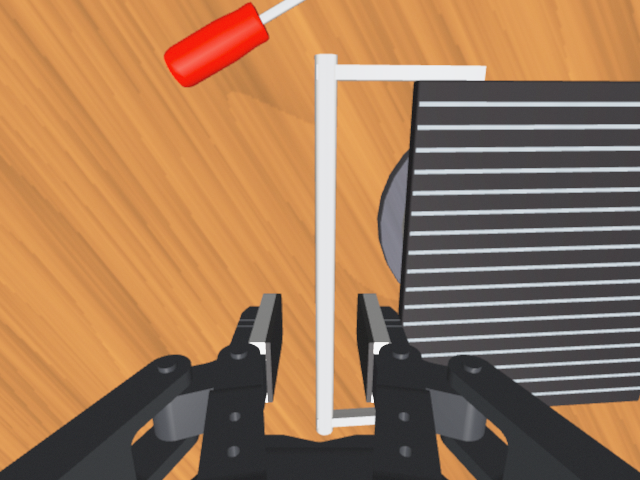

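The wrist view shows the bar vertical at column 325, centred between the open fingers (281 and 358), with the right-hand finger clear of the board edge. I'll descend and grip.

carry_out(targets=[{"x":0.001,"y":0,"z":-0.03,"ax":0,"ay":0,"az":0,"hand":-0.3},{"x":0.001,"y":0,"z":-0.063,"ax":0,"ay":0,"az":0,"hand":-0.3},{"x":0.001,"y":0,"z":-0.063,"ax":0,"ay":0,"az":0,"hand":-0.6},{"x":0.001,"y":0,"z":-0.063,"ax":0,"ay":0,"az":0,"hand":-1},{"x":0.001,"y":0,"z":-0.063,"ax":0,"ay":0,"az":0,"hand":-1}], grip_force=30)

```text
time_s: 1.9
eef_pos: [443.9, -140.6, 87.4]
ee_rot: [-0.348, -0.616, -0.347, 0.616]
force: [-4.8, -2.9, 2.8]
grip_width: 0.097
```

carry_out(targets=[{"x":0,"y":0,"z":0,"ax":0,"ay":0,"az":0,"hand":-1},{"x":0,"y":0,"z":0,"ax":0,"ay":0,"az":0,"hand":-1}])

```text
time_s: 2.15
eef_pos: [444.0, -140.5, 87.5]
ee_rot: [0.349, 0.616, 0.347, -0.616]
force: [-4.6, -2.4, 3.8]
grip_width: 0.099
```

carry_out(targets=[{"x":-0.0063,"y":-0.012,"z":0,"ax":0,"ay":0,"az":0.118,"hand":-1},{"x":-0.011,"y":-0.0246,"z":0,"ax":0,"ay":0,"az":0.236,"hand":-1},{"x":-0.0143,"y":-0.0378,"z":0,"ax":0,"ay":0,"az":0.354,"hand":-1},{"x":-0.016,"y":-0.0512,"z":0,"ax":0,"ay":0,"az":0.472,"hand":-1},{"x":-0.016,"y":-0.0647,"z":0,"ax":0,"ay":0,"az":0.59,"hand":-1}])

```text
time_s: 2.78
eef_pos: [428.3, -204.8, 87.4]
ee_rot: [0.513, 0.487, 0.512, -0.487]
force: [1.4, 3.9, 2.6]
grip_width: 0.102
```

carry_out(targets=[{"x":0,"y":0,"z":0,"ax":0,"ay":0,"az":0,"hand":-1},{"x":0.002,"y":0,"z":0.015,"ax":0,"ay":0,"az":0,"hand":-1},{"x":0.0063,"y":0,"z":0.03,"ax":0,"ay":0,"az":0,"hand":-1}])

```text
time_s: 3.15
eef_pos: [434.0, -204.6, 116.4]
ee_rot: [0.511, 0.488, 0.511, -0.489]
force: [0.2, -4.4, -8.6]
grip_width: 0.101
```

carry_out(targets=[{"x":0.006,"y":0.0005,"z":0.014,"ax":0,"ay":0,"az":0,"hand":-1},{"x":0.0136,"y":0.001,"z":0.027,"ax":0,"ay":0,"az":0,"hand":-1},{"x":0.0136,"y":0.001,"z":0.027,"ax":0,"ay":0,"az":0,"hand":-1}])

```text
time_s: 3.52
eef_pos: [447.5, -203.7, 144.6]
ee_rot: [0.512, 0.488, 0.511, -0.489]
force: [-7.8, -1.6, 10.7]
grip_width: 0.1
```

```bash
cat > board.py <<'E'
from h import *
import sys
tag=sys.argv[1]
st=ctrl.sense(); print(st['eef_pos'].round(1),st['force'].round(1),st['joints'].round(3))
t=viewer.capture("top"); s=viewer.capture("scene")
cv2.imwrite(f"pics/t{tag}.png",t); cv2.imwrite(f"pics/s{tag}.png",s)
H=np.zeros((560,800,3),np.uint8); a=zoom(t,385,195,133,140,3); b=zoom(s,190,140,133,110,3)
H[:420,:399]=a; H[:330,400:799]=b; cv2.imwrite(f"pics/z{tag}.png",H)
E
python3 board.py 4
```

```text
[ 447.5 -203.7  144.6] [-7.8 -1.6 10.7] [-0.665  0.33   1.716 -0.002  1.095 -0.71 ]
```

View pics/z4.png

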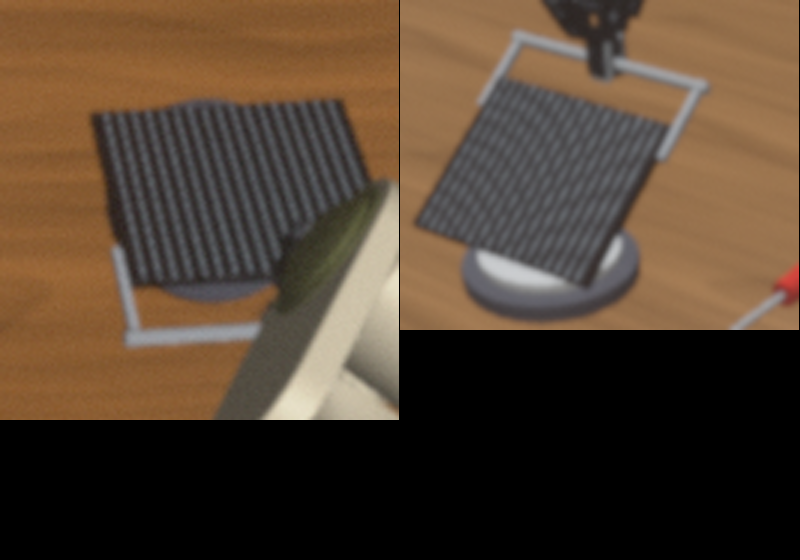

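The top crop shows the +y bar end at (128,338) and the far board edge at (96,116)-(341,100). In the scene crop the bar ends are at (705,87) and (518,38), and the far corners at (587,285) and (417,222).

```bash
python3 - <<'E'
from h import *
c=info("top"); cs=info("scene")
f=lambda p,x,y:(x+(p[0]+.5)/3-.5,y+(p[1]+.5)/3-.5)
P=[tri(c,f(a,385,195),cs,f(b,190,140)) for a,b in (((128,338),(305,87)),((96,116),(187,285)),((341,100),(17,222)))]
for p in P: print(p[0].round(1),p[1].round(1))
bp,fp,fm=[p[0] for p in P]; d=fp-fm; print("far edge dir",np.degrees(np.arctan2(-d[0],d[1])),np.linalg.norm(d))
e=bp-(fp+ (d/np.linalg.norm(d))*10); print("len (190)",np.linalg.norm(e),"tilt",np.degrees(np.arcsin(e[2]/np.linalg.norm(e))))
# bar -y end: scene ray meets height of +y end
q=onz(cs,f((118,38),190,140),bp[2]); d=bp-q; print(q.round(1),np.linalg.norm(d),"bar dir",np.degrees(np.arctan2(-d[0],d[1])), "mid",(bp+q)/2)
E
```

```text
[ 443.6 -103.1  159.8] 0.9
[ 599.5 -107.3   53.3] 1.8
[ 607.8 -281.7   56.3] 1.7
far edge dir 2.7291567052454586 174.66727053091464
len (190) 188.59095333538397 tilt 34.43195398703201
[ 454.5 -295.3  159.8] 192.49932582169293 bar dir 3.252641308126001 mid [ 449.07129653 -199.16737078  159.80205246]
```

Slope is about 34.4° and the bar direction about 3° against 3.0° for the pad. I'll release and lift.

carry_out(targets=[{"x":0,"y":0,"z":0,"ax":0,"ay":0,"az":0,"hand":-0.5},{"x":0,"y":0,"z":0,"ax":0,"ay":0,"az":0,"hand":-0.5},{"x":0,"y":0,"z":0,"ax":0,"ay":0,"az":0,"hand":-0.5},{"x":0,"y":0,"z":0.04,"ax":0,"ay":0,"az":0,"hand":-0.5},{"x":0,"y":0,"z":0.1,"ax":0,"ay":0,"az":0,"hand":-0.5}])

```text
time_s: 4.25
eef_pos: [447.2, -203.1, 243.2]
ee_rot: [0.51, 0.488, 0.513, -0.488]
force: [1.4, -0.5, 0.4]
grip_width: 0.248
```

carry_out(targets=[{"x":0.02,"y":0.06,"z":0,"ax":0,"ay":0,"az":0,"hand":-0.3},{"x":0.04,"y":0.12,"z":0,"ax":0,"ay":0,"az":0,"hand":-0.3},{"x":0.06,"y":0.18,"z":0,"ax":0,"ay":0,"az":0,"hand":-0.3},{"x":0.08,"y":0.23,"z":0,"ax":0,"ay":0,"az":0,"hand":-0.3},{"x":0.1,"y":0.28,"z":0,"ax":0,"ay":0,"az":0,"hand":-0.3}])

```text
time_s: 4.88
eef_pos: [548.2, 78.5, 243.2]
ee_rot: [0.512, 0.488, 0.512, -0.488]
force: [0.4, -1.8, 0.8]
grip_width: 0.354
```

```bash
python3 board.py 5
```

```text
[548.2  78.5 243.2] [ 0.4 -1.8  0.8] [-0.069  0.368  1.39   0.     1.383 -0.117]
```

View pics/z5.png

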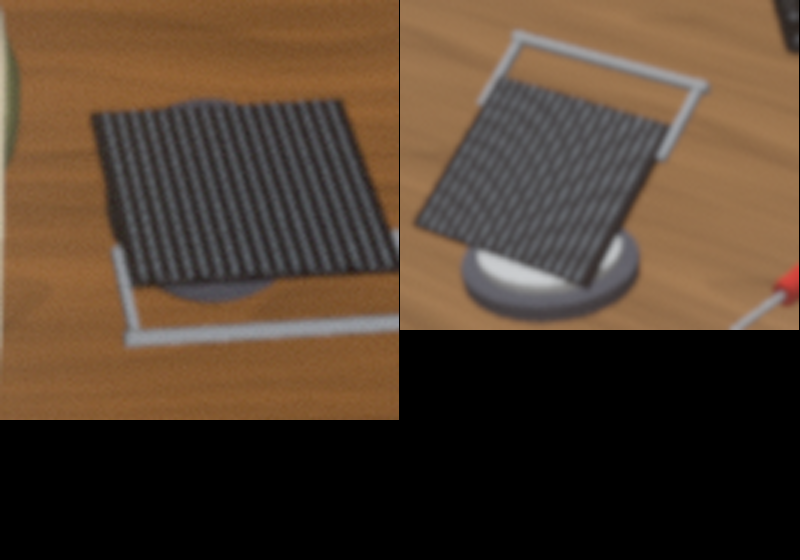

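The board is unchanged after release: bar (128,338) and (705,87), same pixels as before. Next, the template.

carry_out(targets=[{"x":0.006,"y":0.06,"z":0,"ax":0,"ay":0,"az":0.04,"hand":-0.3},{"x":0.012,"y":0.12,"z":-0.03,"ax":0,"ay":0,"az":0.083,"hand":-0.3},{"x":0.016,"y":0.158,"z":-0.07,"ax":0,"ay":0,"az":0.083,"hand":-0.3},{"x":0.016,"y":0.158,"z":-0.113,"ax":0,"ay":0,"az":0.083,"hand":-0.3},{"x":0.016,"y":0.158,"z":-0.113,"ax":0,"ay":0,"az":0.083,"hand":-0.3}])

```text
time_s: 5.6
eef_pos: [562.2, 234.0, 127.4]
ee_rot: [0.53, 0.464, 0.533, -0.468]
force: [-0.1, 0.9, 0.8]
grip_width: 0.348
```

```bash
python3 - <<'E'
from h import *
c=info("wrist"); print(ctrl.sense()['eef_pos']); im=viewer.capture("wrist"); cv2.imwrite("pics/w2.png",im)
print([proj(c,np.array(p)).round().tolist() for p in ((563.9,236.4,70),(563.9,236.4,34))])
# bar from top image: bright grey pixels
t=cv2.imread("pics/t5.png"); ct=info("top"); h=cv2.cvtColor(t,cv2.COLOR_BGR2HSV)
m=((h[...,1]<60)&(h[...,2]>115)).astype(np.uint8); r=np.zeros_like(m); r[295:320,420:560]=1; m*=r
k=max(cv2.findContours(m,0,2)[0],key=cv2.contourArea); b=cv2.boundingRect(k); print(b)
xs=np.arange(b[0]+8,b[0]+b[2]-8); ys=[np.nonzero(m[300:320,x])[0].mean()+300 for x in xs]
p=np.polyfit(xs,ys,1); e=[onz(ct,(x,np.polyval(p,x)),160) for x in (b[0]-.5,b[0]+b[2]-.5)]; d=e[0]-e[1]
print(np.round(e,1),np.linalg.norm(d),"bar dir",np.degrees(np.arctan2(-d[0],d[1])),"mid",np.mean(e,0).round(1))
E
```

```text
[562.20698365 233.95527253 127.35940644]
[[323.0, 259.0], [323.0, 238.0]]
(426, 295, 106, 16)
[[ 443.1  -99.1  160. ]
 [ 451.5 -302.1  160. ]] 203.10156432457555 bar dir 2.358934296193628 mid [ 447.3 -200.6  160. ]
```

View pics/w2.png

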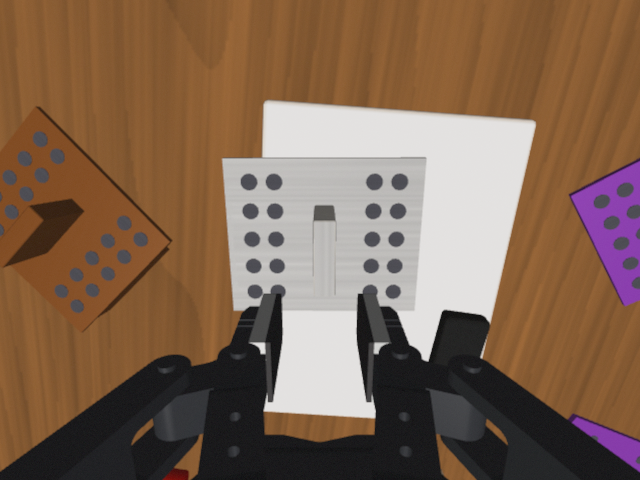

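The wrist view shows the fin top at (324,220-295), centred between the fingers as predicted (323,259), and the block at (460,340) is well clear. I'll descend and grip.

carry_out(targets=[{"x":0.001,"y":0.002,"z":-0.04,"ax":0,"ay":0,"az":0,"hand":-0.3},{"x":0.001,"y":0.002,"z":-0.085,"ax":0,"ay":0,"az":0,"hand":-0.3},{"x":0.001,"y":0.002,"z":-0.085,"ax":0,"ay":0,"az":0,"hand":-0.3},{"x":0.001,"y":0.002,"z":-0.085,"ax":0,"ay":0,"az":0,"hand":-1},{"x":0.001,"y":0.002,"z":-0.085,"ax":0,"ay":0,"az":0,"hand":-1}], grip_force=40)

```text
time_s: 6.28
eef_pos: [566.6, 236.5, 48.5]
ee_rot: [0.533, 0.468, 0.53, -0.465]
force: [-0.3, -0.6, 8.1]
grip_width: 0.134
```

carry_out(targets=[{"x":0,"y":0,"z":0,"ax":0,"ay":0,"az":0,"hand":-1},{"x":0,"y":0,"z":0,"ax":0,"ay":0,"az":0,"hand":-1}])

```text
time_s: 6.52
eef_pos: [566.6, 236.5, 48.4]
ee_rot: [0.533, 0.468, 0.53, -0.465]
force: [1.8, -1.1, 7.5]
grip_width: 0.132
```

carry_out(targets=[{"x":0,"y":0,"z":0.025,"ax":0,"ay":0,"az":0,"hand":-1},{"x":0,"y":0,"z":0.07,"ax":0,"ay":0,"az":0,"hand":-1},{"x":0,"y":-0.01,"z":0.12,"ax":0,"ay":0,"az":0,"hand":-1},{"x":0,"y":-0.05,"z":0.17,"ax":0,"ay":0,"az":-0.04,"hand":-1},{"x":-0.002,"y":-0.1,"z":0.2,"ax":0,"ay":0,"az":-0.08,"hand":-1}], grip_force=60)

```text
time_s: 7.15
eef_pos: [563.0, 135.9, 249.3]
ee_rot: [0.514, 0.488, 0.511, -0.486]
force: [0.7, -0.7, -1.6]
grip_width: 0.124
```

carry_out(targets=[{"x":0,"y":-0.05,"z":0,"ax":0,"ay":0.1,"az":0,"hand":-1},{"x":-0.005,"y":-0.1,"z":0,"ax":-0.01,"ay":0.2,"az":0,"hand":-1},{"x":-0.01,"y":-0.15,"z":0,"ax":-0.015,"ay":0.3,"az":0,"hand":-1},{"x":-0.015,"y":-0.2,"z":0,"ax":-0.024,"ay":0.45,"az":0,"hand":-1},{"x":-0.018,"y":-0.25,"z":0,"ax":-0.029,"ay":0.601,"az":0,"hand":-1}])

```text
time_s: 7.78
eef_pos: [544.6, -115.1, 247.4]
ee_rot: [0.344, 0.313, 0.634, -0.617]
force: [1.1, -0.7, -1.9]
grip_width: 0.125
```

```bash
python3 - <<'E'
from h import *
from scipy.spatial.transform import Rotation as Ro
st=ctrl.sense(); print(st['time_s'],st['eef_pos'].round(1),st['force'].round(1),st['joints'].round(3),st['grip_width'])
print(Ro.from_quat(np.roll(st['ee_rot'],-1)).as_matrix().round(3))
E
```

```text
7.775 [ 544.6 -115.1  247.4] [ 1.1 -0.7 -1.9] [-0.323  0.736  0.911 -0.235  2.054 -0.423] 0.12545040956593576
[[-0.566  0.823  0.05 ]
 [-0.027  0.041 -0.999]
 [-0.824 -0.567 -0.001]]
```

carry_out(targets=[{"x":-0.005,"y":-0.04,"z":0,"ax":0,"ay":0,"az":0,"hand":-1},{"x":-0.01,"y":-0.082,"z":-0.01,"ax":0,"ay":0,"az":0,"hand":-1},{"x":-0.014,"y":-0.082,"z":-0.045,"ax":0,"ay":0,"az":0,"hand":-1},{"x":-0.014,"y":-0.082,"z":-0.045,"ax":0,"ay":0,"az":0,"hand":-1}])

```text
time_s: 8.28
eef_pos: [530.0, -195.5, 199.6]
ee_rot: [0.343, 0.313, 0.635, -0.617]
force: [0.0, 0.9, -1.0]
grip_width: 0.124
```

```bash
cat > rel.py <<'E'
from h import *
from scipy.spatial.transform import Rotation as Ro
import sys
st=ctrl.sense(); print(st['time_s'],st['eef_pos'].round(1),st['force'].round(1),st['grip_width'])
M=Ro.from_quat(np.roll(st['ee_rot'],-1)).as_matrix()
x=np.array([-.8231,-.0404,.5664]);z=np.array([.5657,.0277,.824]);y=np.cross(z,x);B=np.array([447.4,-201.1,158.7])
o=st['eef_pos']+M[:,0]*18.4; lip=o-56*M[:,1]
print("lip in bar frame",[round(float((lip-B)@a),1) for a in (x,y,z)], "tilt err",np.degrees(np.arccos(min(1,-M[:,0]@z))))
s=viewer.capture("scene"); cv2.imwrite(f"pics/s{sys.argv[1]}.png",s); w=viewer.capture("wrist"); cv2.imwrite(f"pics/w{sys.argv[1]}.png",w)
cv2.imwrite(f"pics/v{sys.argv[1]}.png",np.hstack([zoom(s,180,95,160,160,3),cv2.resize(w,(320,240)).repeat(2,0)[:480]]))
E
python3 rel.py 6
```

```text
8.275 [ 530.  -195.5  199.6] [ 0.   0.9 -1. ] 0.12391592031964387
lip in bar frame [10.9, -1.4, 62.3] tilt err 0.9052212357144107
```

View pics/v6.png

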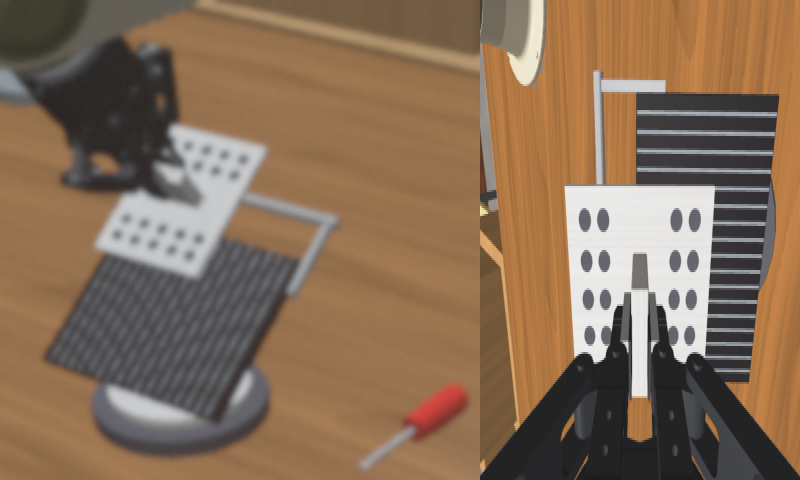

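The view shows the template level with the slope above the board. In the wrist half the plate's +y corner is at full-image (170,185) and the bar's +y end at about (236,70). I check those against predictions.

```bash
python3 - <<'E'
from h import *
from scipy.spatial.transform import Rotation as Ro
c=info("wrist"); st=ctrl.sense(); M=Ro.from_quat(np.roll(st['ee_rot'],-1)).as_matrix()
x=np.array([-.8231,-.0404,.5664]);z=np.array([.5657,.0277,.824]);y=np.cross(z,x);B=np.array([447.4,-201.1,158.7])
T=np.c_[-M[:,1],-M[:,2],-M[:,0]]; T[:,1]=np.cross(T[:,2],T[:,0]); o=st['eef_pos']+M[:,0]*18.4
for X in ((60,-50,4),(-60,-50,4)): print("plate",X,proj(c,o+T@np.array(X)).round(1))
for s in (-100,-50): print("bar",s,proj(c,B+y*s).round(1))
for X in ((75,-90,4),(-75,-90,4)): print("board",X,proj(c,B-115*x+z+np.c_[x,y,z]@np.array(X)).round(1))
w=cv2.imread("pics/w6.png"); g=cv2.cvtColor(w,cv2.COLOR_BGR2GRAY)
for r in (100,130,160): 
    q=np.where((cv2.cvtColor(w,cv2.COLOR_BGR2HSV)[r,200:300,1]<60)&(g[r,200:300]>110))[0]; print("bar row",r,q.min()+200,q.max()+200)
for r in (200,220,300): 
    q=np.where(g[r,120:480]>200)[0]; print("plate row",r,q.min()+120,q.max()+120)
E
```

```text
plate (60, -50, 4) [164.4 185.1]
plate (-60, -50, 4) [468.4 184.9]
bar -100 [231.5  68.8]
bar -50 [237.4 165.2]
board (75, -90, 4) [308.   88.9]
board (-75, -90, 4) [596.9  89.3]
bar row 100 228 243
bar row 130 230 244
bar row 160 232 246
plate row 200 171 467
plate row 220 173 465
plate row 300 183 456
```

carry_out(targets=[{"x":-0.008,"y":0,"z":-0.01,"ax":0,"ay":0,"az":0,"hand":-1},{"x":-0.018,"y":-0.001,"z":-0.023,"ax":0,"ay":0,"az":0,"hand":-1},{"x":-0.026,"y":-0.0015,"z":-0.034,"ax":0,"ay":0,"az":0,"hand":-1},{"x":-0.0292,"y":-0.0015,"z":-0.038,"ax":0,"ay":0,"az":0,"hand":-1},{"x":-0.0292,"y":-0.0015,"z":-0.038,"ax":0,"ay":0,"az":0,"hand":-1}])

```text
time_s: 9.0
eef_pos: [502.0, -197.0, 163.2]
ee_rot: [0.346, 0.314, 0.634, -0.617]
force: [0.1, -0.3, -1.0]
grip_width: 0.124
```

```bash
python3 rel.py 7; python3 - <<'E'
from h import *
w=cv2.imread("pics/w7.png"); g=cv2.cvtColor(w,cv2.COLOR_BGR2GRAY)
for r in (100,130,160): 
    q=np.where((cv2.cvtColor(w,cv2.COLOR_BGR2HSV)[r,100:300,1]<60)&(g[r,100:300]>110))[0]; print("bar row",r,q.min()+100,q.max()+100)
for r in (200,220): 
    q=np.where(g[r,120:480]>200)[0]; print("plate row",r,q.min()+120,q.max()+120)
E
```

```text
9.0 [ 502.  -197.   163.2] [ 0.1 -0.3 -1. ] 0.1243478844810172
lip in bar frame [13.4, -1.3, 16.2] tilt err 0.8951223464360982
bar row 100 208 227
bar row 130 210 229
bar row 160 213 231
plate row 200 171 467
plate row 220 173 465
```

carry_out(targets=[{"x":-0.002,"y":0,"z":-0.003,"ax":0,"ay":0,"az":0,"hand":-1},{"x":-0.004,"y":0,"z":-0.006,"ax":0,"ay":0,"az":0,"hand":-1},{"x":-0.0045,"y":0,"z":-0.0066,"ax":0,"ay":0,"az":0,"hand":-1},{"x":-0.0045,"y":0,"z":-0.0066,"ax":0,"ay":0,"az":0,"hand":-1}])

```text
time_s: 9.6
eef_pos: [497.0, -197.1, 155.5]
ee_rot: [0.345, 0.314, 0.634, -0.617]
force: [0.5, 1.4, -1.3]
grip_width: 0.126
```

```bash
python3 rel.py 8
```

```text
9.6 [ 497.  -197.1  155.5] [ 0.5  1.4 -1.3] 0.12563805632016986
lip in bar frame [13.2, -1.4, 7.1] tilt err 0.8887852502671859
```

carry_out(targets=[{"x":-0.0007,"y":0,"z":-0.001,"ax":0,"ay":0,"az":0,"hand":-1},{"x":-0.0014,"y":0,"z":-0.002,"ax":0,"ay":0,"az":0,"hand":-1},{"x":-0.0014,"y":0,"z":-0.002,"ax":0,"ay":0,"az":0,"hand":-1}])

```text
time_s: 10.07
eef_pos: [495.7, -197.1, 153.6]
ee_rot: [0.345, 0.314, 0.634, -0.617]
force: [1.1, 0.1, -0.2]
grip_width: 0.123
```

carry_out(targets=[{"x":0.0016,"y":0,"z":-0.0011,"ax":0,"ay":0,"az":0,"hand":-1},{"x":0.0033,"y":0,"z":-0.0023,"ax":0,"ay":0,"az":0,"hand":-1},{"x":0.0045,"y":0,"z":-0.0031,"ax":0,"ay":0,"az":0,"hand":-1},{"x":0.0045,"y":0,"z":-0.0031,"ax":0,"ay":0,"az":0,"hand":-1}])

```text
time_s: 10.58
eef_pos: [500.3, -197.1, 150.4]
ee_rot: [0.345, 0.314, 0.634, -0.617]
force: [2.0, 0.0, 0.4]
grip_width: 0.129
```

```bash
python3 rel.py 9
```

```text
10.575 [ 500.3 -197.1  150.4] [2.  0.  0.4] 0.12911882378960954
lip in bar frame [7.5, -1.3, 4.7] tilt err 0.8897430123354026
```

carry_out(targets=[{"x":-0.0006,"y":0,"z":-0.0008,"ax":0,"ay":0,"az":0,"hand":-1},{"x":-0.001,"y":0,"z":-0.0015,"ax":0,"ay":0,"az":0,"hand":-1},{"x":-0.001,"y":0,"z":-0.0015,"ax":0,"ay":0,"az":0,"hand":-1}])

```text
time_s: 11.05
eef_pos: [500.0, -197.2, 150.0]
ee_rot: [0.346, 0.314, 0.634, -0.617]
force: [5.9, 0.4, 7.8]
grip_width: 0.121
```

carry_out(targets=[{"x":0.001,"y":0,"z":-0.0007,"ax":0,"ay":0,"az":0,"hand":-1},{"x":0.002,"y":0,"z":-0.0014,"ax":0,"ay":0,"az":0,"hand":-1},{"x":0.002,"y":0,"z":-0.0014,"ax":0,"ay":0,"az":0,"hand":-1}])

```text
time_s: 11.42
eef_pos: [501.5, -197.3, 149.0]
ee_rot: [0.346, 0.314, 0.634, -0.617]
force: [3.4, 0.5, 10.5]
grip_width: 0.125
```

```bash
python3 rel.py 10
```

```text
11.425 [ 501.5 -197.3  149. ] [ 3.4  0.5 10.5] 0.12535889523930047
lip in bar frame [5.7, -1.1, 4.2] tilt err 0.8972857825915651
```

Contact made (about 10 N normal). I'll ease off the normal push, slide down-slope until the lip meets the bar, then check.

carry_out(targets=[{"x":0.0005,"y":0,"z":0.0007,"ax":0,"ay":0,"az":0,"hand":-1},{"x":0.0013,"y":0,"z":0.0001,"ax":0,"ay":0,"az":0,"hand":-1},{"x":0.0017,"y":0,"z":-0.0002,"ax":0,"ay":0,"az":0,"hand":-1},{"x":0.0017,"y":0,"z":-0.0002,"ax":0,"ay":0,"az":0,"hand":-1}])

```text
time_s: 12.02
eef_pos: [502.4, -197.3, 148.6]
ee_rot: [0.344, 0.313, 0.634, -0.617]
force: [-3.2, 0.1, 11.3]
grip_width: 0.127
```

```bash
python3 rel.py 11
```

```text
12.025 [ 502.4 -197.3  148.6] [-3.2  0.1 11.3] 0.12664698242323993
lip in bar frame [4.9, -1.1, 4.5] tilt err 0.889748245030515
```

Force along the slope jumped to 9 N, so the lip now bears on the bar. I'll release and retreat along the board normal.

carry_out(targets=[{"x":0,"y":0,"z":0,"ax":0,"ay":0,"az":0,"hand":-0.4},{"x":0,"y":0,"z":0,"ax":0,"ay":0,"az":0,"hand":-0.4},{"x":0,"y":0,"z":0,"ax":0,"ay":0,"az":0,"hand":-0.4},{"x":0.011,"y":0.0005,"z":0.016,"ax":0,"ay":0,"az":0,"hand":-0.4},{"x":0.034,"y":0.0015,"z":0.05,"ax":0,"ay":0,"az":0,"hand":-0.4}])

```text
time_s: 12.75
eef_pos: [536.5, -195.4, 197.0]
ee_rot: [0.343, 0.313, 0.635, -0.617]
force: [0.6, 0.7, -0.1]
grip_width: 0.3
```

carry_out(targets=[{"x":0.03,"y":0.03,"z":0.045,"ax":0,"ay":0,"az":0,"hand":-0.4},{"x":0.04,"y":0.09,"z":0.08,"ax":0,"ay":0,"az":0,"hand":-0.4},{"x":0.04,"y":0.15,"z":0.08,"ax":0,"ay":0,"az":0,"hand":-0.4},{"x":0.04,"y":0.21,"z":0.08,"ax":0,"ay":0,"az":0,"hand":-0.4},{"x":0.04,"y":0.27,"z":0.08,"ax":0,"ay":0,"az":0,"hand":-0.4}])

```text
time_s: 13.38
eef_pos: [576.6, 76.4, 277.3]
ee_rot: [0.345, 0.314, 0.634, -0.617]
force: [0.4, 0.1, -0.3]
grip_width: 0.302
```

```bash
sed -i 's/"top"); s=/"top"); s=/; s/a=zoom(t,385,195,133,140,3)/a=zoom(t,405,195,133,140,3)/' board.py; python3 board.py 12
```

```text
[576.6  76.4 277.3] [ 0.4  0.1 -0.3] [-0.046  0.808  0.707 -0.067  2.225 -0.121]
```

View pics/z12.png

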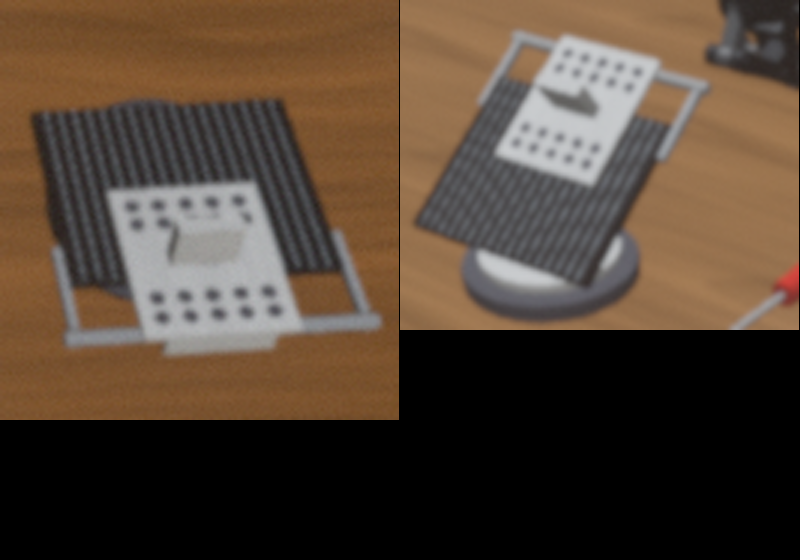

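The template is hung with its lip behind the bar. The bar ends are unchanged at top crop (68,338) and scene crop (705,87). I check the template's pose from its corners and the bar from its ends.

```bash
python3 - <<'E'
from h import *
c=info("top"); cs=info("scene")
f=lambda p,x,y:(x+(p[0]+.5)/3-.5,y+(p[1]+.5)/3-.5)
L=[("far+y",(108,190),(194,185)),("far-y",(257,181),(96,153)),("near-y",(303,330),(162,37)),("near+y",(146,341),(258,62)),("bar+y",(68,338),(305,87)),("bar-y",(379,321),(118,38)),("bfar+y",(36,116),(187,285)),("bfar-y",(281,100),(17,222))]
P={n:tri(c,f(a,405,195),cs,f(b,190,140)) for n,a,b in L}
for n in P: print(n,P[n][0].round(1),P[n][1].round(1))
P={n:v[0] for n,v in P.items()}; u=lambda v:v/np.linalg.norm(v)
yw=P["bar+y"]-P["bar-y"]; bm=(P["bar+y"]+P["bar-y"])/2
print("bar dir",np.degrees(np.arctan2(-yw[0],yw[1])),"pad 3.0", "len",np.linalg.norm(yw))
x=u(P["bar+y"]+P["bar-y"]-P["bfar+y"]-P["bfar-y"]); print("tilt",np.degrees(np.arcsin(x[2])))
z=u(np.cross(x,-yw)); y=np.cross(z,x)
tx=u(P["near+y"]+P["near-y"]-P["far+y"]-P["far-y"]); ty=u(P["near-y"]+P["far-y"]-P["near+y"]-P["far+y"]); tz=u(np.cross(tx,ty))
print("flat err",np.degrees(np.arccos(tz@z)),"square err",np.degrees(np.arccos(ty@y)))
o=sum(P[n] for n in list(P)[:4])/4-4*tz; lip=o+56*tx; print("lip rel bar",[(lip-bm)@a for a in(x,y,z)])
t=cv2.imread("pics/t12.png"); h=cv2.cvtColor(t,cv2.COLOR_BGR2HSV)
for n,lo,hi,zz in (("jar",(8,200,180),(18,255,255),55),("driver",(0,200,120),(5,255,255),10)):
    mm=cv2.inRange(h,lo,hi); k=max(cv2.findContours(mm,0,2)[0],key=cv2.contourArea); q,_=cv2.minEnclosingCircle(k); print(n,onz(c,q,zz).round(1))
b=cv2.imread("pics/top0.png"); print("block area diff",np.abs(t[195:222,265:305].astype(int)-b[195:222,265:305]).mean())
E
```

```text
far+y [ 541.4 -144.5  102.8] 2.4
far-y [ 545.7 -245.6  103.5] 2.6
near-y [ 446.4 -250.2  168.4] 1.9
near+y [ 441.4 -151.   168.5] 2.5
bar+y [ 443.6 -103.1  159.8] 0.9
bar-y [ 450.1 -301.2  157.1] 2.2
bfar+y [ 599.5 -107.3   53.3] 1.8
bfar-y [ 607.8 -281.7   56.3] 1.7
bar dir 1.8730175362042614 pad 3.0 len 198.27048266533643
tilt 33.42625454548658
flat err 1.261100757789199 square err 1.255174094181794
lip rel bar [np.float64(4.263255120446493), np.float64(-1.733922806134839), np.float64(2.738094853212883)]Traceback (most recent call last):
  File "<stdin>", line 17, in <module>
ValueError: max() iterable argument is empty
```

All measured values are inside their limits, so I'm handing in.

```bash
python3 -c "
from rig import finish_job; print(finish_job())"
```

```text
the job is handed in; nothing more can be done
None
```

The board is set and released, and the template hangs over the middle of the bar. I handed the job in at about 13.4 s of robot time; it reports no verdict. I gripped the bar, swivelled the board about 34° and raised it to slope, then let go. I then picked the template up by its fin, tilted it to match, lowered its lip behind the bar and slid it down-slope until it met the bar.

**Last checks, from the two fixed cameras:**

| Check | Measured | Wanted |
|---|---|---|
| Board slope | 33.4° (34.4° before hanging) | 35° ± 5° |
| Bar direction | 1.9–3.3° across measurements | pad's long edges at 3.0°, ± 5° |
| Template off flat | 1.3° | under about 5° |
| Template off square | 1.3° | under about 7° |
| Lip in the bar frame (x, y, z) | 4.3, -1.7, 2.7 mm | 2 to 10, ±30, 1 to 9 mm |

- **Slope:** Pixels at the bar and board corners did not change after release or after hanging, so I take the two slope figures as measurement scatter.
- **Lip:** The arm's own pose before release gave 4.9, -1.1, 4.5 mm, which agrees to about 2 mm.
- **Jar, rubber block and screwdriver:** The final script to recheck them failed because the arm hid the jar, so none of the three was measured again. The arm passed well above the jar and did not come near the screwdriver or block. The final scene crop shows the screwdriver in the same place.

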